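# Spread the acorn sample over the drying tray

### The arm

A 6-joint arm with a two-finger parallel gripper is mounted at the origin on the work surface. World frame = base frame: x ahead of the robot, y to its left, z up, the work surface at z = 0. Lengths are in m, angles in degrees, forces in N, time in s.
With the tool pointing down it reaches from about 0.3 to 0.75 m from the base axis. Payload 8.5 kg.
Tool frame: the origin (TCP) lies midway between the tips of the shut fingers; the grasp point (between the pads) lies grasp_offset behind it (grasp_offset is the distance from the TCP to the grasp point, in m); z points along the fingers, y is the line along which they close (so a half turn about z gives the same grasp; the last joint's range is limited). The gripper opens to 85 mm and grips with 20 to 120 N. Pads are 22 mm wide; open, the fingers measure 114 mm over their backs; the gripper's body (76 mm by 85 mm) begins 54 mm behind the grasp point. The pads swing forward as they close: fully open they stand 13 mm farther back than shut.
Start: joints at [64.498, 21.807, 74.336, -0, 83.858, -12.336], TCP at [0.125, 0.536, 0.231] pointing down, gripper open.
Joint ranges: [-178.18, 178.18], [-50.72, 133.34], [12.68, 142.11], [-81.47, 261.47], [9.98, 163.14], [-165.26, 165.26]. Speed limits (degrees/s): [136.94, 136.94, 180, 180, 180, 180].

### API

Orientations are given as a 3x3 rotation matrix whose columns are the frame's x, y, z axes.
In Python, from rig import observe, get_image, camera_params, close_job, grasp_offset gives the robot as it stands.
- The arm moves only by the shell command python3 -m handwheel 'ROWS' [OPENING] [FORCE]. ROWS is JSON, a list of rows, each a list of 2 entries, a list of its own where there are three numbers: the shift along the tool's x, y, z as a fraction of full scale, then the turn, a rotation vector about the tool's x, y, z as a fraction of full scale. In form: [[[dx, dy, dz], [ax, ay, az]], ...]. A call has 1 to 10 rows; each row is the pose to reach, as a shift and turn from the pose commanded when the call began, along the tool's axes at that moment, turning the shorter way round; what a row does not reach only later rows make up. Full scale, the value 1, is 0.5 m for a shift and pi rad for a turn. A row lasts 1/10 s, in which the tool goes at most 50 mm and 8.59 degrees, less where a joint would pass 70% of its speed; a pose out of reach is approached as far as the arm can. A call with a number of a shift or a turn outside -1 to 1 is refused whole. A call with a gripper value outside its range is refused whole. OPENING is the opening, from 0 (shut) to 1 (fully open), set as the call begins (- or left out, the last holds). The fingers move at their own pace and stop on an object; FORCE is the grip in N (left out, the last holds). Time passes only in rows, so rows that repeat a pose let the fingers close. It gives the time, the measured TCP pose, the force, the opening and the grip force at its end, in the units of the state.
- observe(): the state, without advancing time (a new reading comes with each control period).
- get_image(name): name is "scene" or "side" or "wrist"; returns (picture, depth): 480x640x3 uint8, red, green, blue; 480x640 float32, m along the optical axis (not along the pixel's ray), 0 where there is no reading.
- camera_params(name): a dict with "K" (3x3 intrinsics, pixels), "R" (3x3) and "t" (3): a world point X has camera coordinates R X + t. Camera axes: x right, y down, z forward; pixel columns grow to the right and rows downward; lengths in m; the calibration is good to about 2 mm. A picture is of the moment at which its call begins: read the wrist's pose just before it. camera_params takes no time and is no camera call; for the wrist camera it gives the pose at the moment of the call.
- close_job(): hands the job in; it is judged then, once.
The state is a dict: "time_s": time; "q": joint angles; "qvel": joint speeds; "joint_efforts": joint torques, N m; "position": TCP position; "tool_rot": TCP orientation; "ft_force": force on the tool from outside, world axes, zero at the start; "wrist_torque": the same for the moment, N m; "grip_width": finger opening in m; "gripper_force": force on a finger pad.
Only numpy, scipy, OpenCV 4.12 (cv2) and the standard library are available. Lean on these libraries where they do the work, as an engineer would, in place of code of your own. Each camera call takes 0.05 s, during which the arm holds its last target. There are 200 camera calls.

### The job

Pick up the seed shaker by its wooden grip and shake the eight acorns out of its spout, evenly over the three compartments of the wooden tray: all eight must end up in the tray, with at least two in every compartment, and you must not handle the acorns themselves. Keep the shaker held until the last acorn is out, then stand it upright on the middle of the cork mat, letting go only once it stands there. Leave the jar, the brush and the weight alone.

Things in the scene. Friction and masses are not known exactly. Their poses are not given: they have to be found in the camera images.
- shaker: aluminium seed shaker: open-topped hopper 112 (x) x 72 (y) mm, walls 48 high, 3 thick; at its front (-x) an open spout rises 10 degrees to a 66 mm wide mouth. A bridge over its middle (66 to 72 mm up, 30 mm long in x) carries an upright square wooden grip. About 0.26 kg empty. Origin: centre of the flat base's underside; x points away from the spout, z up
- spout (a point): middle of the lip of the shaker's mouth, where the acorns come out: 99 mm in front of (-x) the shaker's origin and 11 mm above it
- grip (a point): point on the axis of the shaker's square wooden grip, which is 26 x 26 mm, sides along the shaker's x and y, and reaches from 72 to 132 mm above the base; this point is 108 mm above the base
- tray: shallow light-wood drying tray, fixed, 130 (x) x 280 (y) x 35 mm high, walls 5 mm; two full-height cross walls split its length (y) into three equal compartments, each about 120 (x) x 87 (y) mm inside, floor 5 mm thick. Origin: centre of its underside
- cell_left (a point): centre of the floor of the tray's +y compartment (tray's own frame)
- cell_middle (a point): centre of the floor of the tray's middle compartment
- cell_right (a point): centre of the floor of the tray's -y compartment
- mat: square cork mat lying fixed on the table, 140 x 140 x 5 mm; origin at the centre of its underside
- acorn0: one of eight big loose acorns, all alike: brown ball-shaped nut (23 mm across) seated in a darker flat round cup (26 mm across, 10 mm thick), 30 mm long overall, 12 g; origin at its middle, z along its length from cup to tip. At the start they stand on the shaker's floor in two rows of four
- acorn1: another of the eight acorns, like acorn0
- acorn2: another of the eight acorns, like acorn0
- acorn3: another of the eight acorns, like acorn0
- acorn4: another of the eight acorns, like acorn0
- acorn5: another of the eight acorns, like acorn0
- acorn6: another of the eight acorns, like acorn0
- acorn7: another of the eight acorns, like acorn0
- jar: bystander: closed glass jar with a metal lid, 60 mm across, 90 mm high; origin at the centre of its underside
- brush: bystander: flat brush with a wooden handle lying on the table, its length along its own x; origin under its middle
- weight: bystander: round dark steel press weight with a knob, 56 mm across, 60 mm high; origin at the centre of its underside
Things that resemble listed ones, but are neither listed nor needed, are in the scene too. Several things look just like the shaker: the one meant starts farthest to the robot's left.

How it is judged:
By the outcome, as a careful person would: the job done as asked, in the order asked, and still so for the second after the job is handed in, with the robot touching nothing.
It also fails if it takes over 66 s, if anything falls off the work surface, if the arm or the gripper's body presses on something with over 40 N, if the wrist force passes 120 N, or if a joint passes its speed limit or range.

## Working session

There is one attempt and no reset: what is moved stays moved. The work goes in short steps, Python scripts to look and compute and a shell command to move; the robot and the scene stay as the last step left them, time stands still between calls to the robot, and variables do not carry over. Pictures are saved under pics/ and viewed, at most 10 in all, crops included, and the job is handed in when it is done.

```bash
ls; mkdir -p pics; python3 - <<'E'
from rig import *
import cv2,numpy as np
np.set_printoptions(precision=4,suppress=True)
print(observe(),grasp_offset)
for n in ["scene","side"]:
    im,d=get_image(n); np.savez(f"{n}0.npz",im=im,d=d,**camera_params(n)); cv2.imwrite(f"pics/{n}0.png",im[:,:,::-1])
    p=camera_params(n);print(n,p["K"],p["R"],p["t"])
E
```

```text
pics
{'time_s': 0.0, 'q': array([ 64.4992,  21.8416,  74.385 ,  -0.0002,  83.8588, -12.3372]), 'qvel': array([-0.0096, -0.031 ,  0.0148,  0.0863, -0.0667,  0.073 ]), 'joint_efforts': array([  0.0021, -44.8448, -23.1281,  -0.0001,   0.0047,  -0.    ]), 'position': array([0.1251, 0.5353, 0.2307]), 'tool_rot': array([[-0.9737,  0.2277, -0.0006],
       [ 0.2277,  0.9737, -0.0013],
       [ 0.0003, -0.0015, -1.    ]]), 'ft_force': array([-0.1432, -0.3821, -0.7258]), 'wrist_torque': array([-0.0068, -0.0473, -0.0058]), 'gripper_force': 0.0, 'grip_width': 0.0856515721910092} 0.0187
scene [[597.2416   0.     326.1422]
 [  0.     597.2416 244.2828]
 [  0.       0.       1.    ]] [[-0.0404  0.9991 -0.012 ]
 [ 0.6025  0.0147 -0.798 ]
 [-0.7971 -0.0395 -0.6026]] [ 0.0086 -0.2635  1.534 ]
side [[433.8087   0.     315.2679]
 [  0.     433.8087 240.6505]
 [  0.       0.       1.    ]] [[-0.7276 -0.6859 -0.0054]
 [-0.452   0.4853 -0.7484]
 [ 0.516  -0.5422 -0.6632]] [0.4065 0.3191 0.6304]
```

View pics/scene0.png

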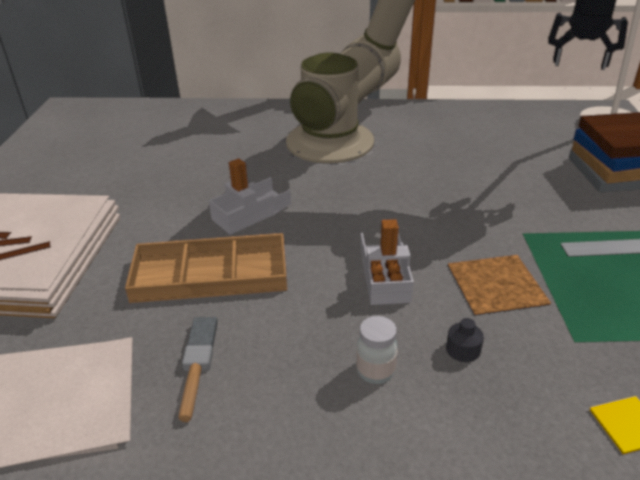

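View pics/side0.png

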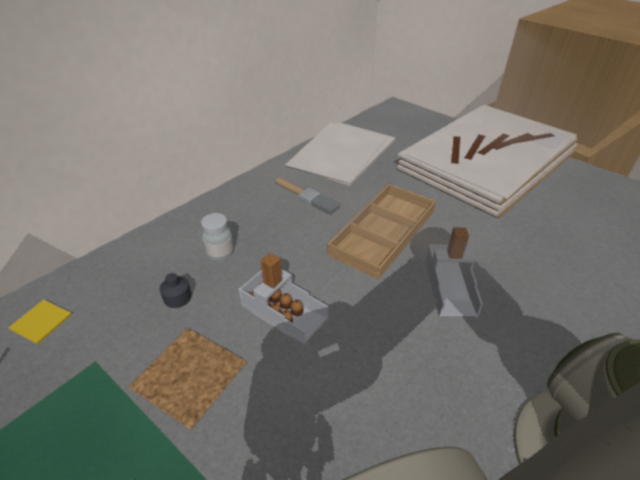

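The shaker candidates are at scene px (388,265) and (250,205). Scene image right is world +y, the robot's left, so the shaker at (388,265), which also holds the acorns, is the one meant. I'll confirm it in an enlarged crop and measure.

```bash
cat > h.py <<'E'
import numpy as np,cv2
np.set_printoptions(precision=4,suppress=True)
def load(n): return np.load(n+".npz")
def ray(c,u,v):
    d=c["R"].T@np.linalg.solve(c["K"],[u,v,1.]); return -c["R"].T@c["t"],d
def onz(c,u,v,z):
    o,d=ray(c,u,v); return o+d*(z-o[2])/d[2]
def two(c1,p1,c2,p2):
    o1,d1=ray(c1,*p1);o2,d2=ray(c2,*p2)
    s=np.linalg.lstsq(np.c_[d1,-d2],o2-o1,rcond=None)[0]
    a,b=o1+s[0]*d1,o2+s[1]*d2
    return (a+b)/2,np.linalg.norm(a-b)
def cloud(c):
    d=c["d"];v,u=np.mgrid[:480,:640]
    p=np.stack([u,v,np.ones_like(u)],-1).astype(float)@np.linalg.inv(c["K"]).T*d[...,None]
    return (p-c["t"])@c["R"]
E
python3 - <<'E'
from h import *
s,w=load("scene0"),load("side0")
A=s["im"][205:315,335:435];B=w["im"][235:365,225:355]
cv2.imwrite("pics/crop1.png",np.hstack([cv2.resize(A,(400,440),interpolation=2),cv2.resize(B,(400,440),interpolation=2)])[:,:,::-1])
for n,c,roi in [("scene",s,None),("side",w,None)]:
    P=cloud(c);hsv=cv2.cvtColor(c["im"],cv2.COLOR_RGB2HSV)
    m=(c["d"]>0)&(P[...,2]>.003)&(P[...,2]<.16)&(P[...,0]>.2)&(P[...,0]<.75)&(abs(P[...,1])<.5)
    k,l,st,ce=cv2.connectedComponentsWithStats(m.astype(np.uint8))
    print(n)
    for i in range(1,k):
        if st[i,4]>60:
            q=P[l==i];print(st[i],q.min(0),q.max(0))
    g=cv2.inRange(hsv,(5,120,40),(18,255,255))
    k,l,st,ce=cv2.connectedComponentsWithStats(g)
    for i in range(1,k):
        if st[i,4]>80:
            q=P[l==i];pt=q[q[:,2]>np.percentile(q[:,2],60)]
            print(" brown",st[i],ce[i],np.median(q,0),q[:,2].max(),cv2.minAreaRect(q[:,:2].astype(np.float32)))
E
```

```text
scene
[ 209  158   84   76 3157] [ 0.2076 -0.2368  0.003 ] [ 0.4151 -0.0716  0.1358]
[  14  195  107  124 6192] [ 0.3118 -0.5     0.003 ] [ 0.6712 -0.4222  0.0634]
[ 359  219   56   87 3159] [0.351  0.0741 0.003 ] [0.6142 0.1751 0.1357]
[ 125  233  164   70 8879] [ 0.4065 -0.362   0.003 ] [ 0.6209 -0.0552  0.0393]
[560 232  23  27 240] [0.3884 0.4689 0.003 ] [0.4733 0.4998 0.0082]
[541 236  15  21  71] [0.4044 0.4301 0.003 ] [0.4709 0.4524 0.0071]
[551 238  18  21  72] [0.4099 0.4477 0.003 ] [0.476  0.4716 0.0055]
[ 448  255  104   62 4038] [0.4664 0.241  0.003 ] [0.6378 0.4073 0.0109]
[546 257  48  35 393] [0.4709 0.4168 0.003 ] [0.5688 0.4952 0.0063]
[566 289  33  44 302] [0.5629 0.4193 0.003 ] [0.6706 0.4855 0.0063]
[556 296  17  24  70] [0.5825 0.4143 0.003 ] [0.6404 0.4355 0.0065]
[185 315  34  43 948] [ 0.6475 -0.2067  0.0031] [ 0.75   -0.1585  0.0239]
[362 314  32  12 204] [0.6376 0.0756 0.003 ] [0.7499 0.1273 0.0949]
[ 445  315   42   48 1318] [0.6344 0.2098 0.003 ] [0.7435 0.278  0.0652]
[585 315  34  29 204] [0.631  0.4378 0.003 ] [0.6946 0.4997 0.0073]
[ 20 338 114  18 993
[... 4228 characters left out ...]
9 ((0.32490670680999756, 0.26990896463394165), (0.0588185079395771, 0.5715457201004028), 52.89372634887695)
 brown [171 367  21  19 118] [180.9322 376.7373] [0.551  0.3359 0.006 ] 0.659060690639079 ((0.3465295433998108, 0.40562939643859863), (0.0351296104490757, 0.4776378571987152), 71.24846649169922)
 brown [147 389  24  12  83] [157.8434 394.988 ] [0.5538 0.3794 0.0057] 0.008328132199869656 ((0.5497937798500061, 0.3792743384838104), (0.03658623620867729, 0.017080193385481834), 32.217620849609375)
 brown [173 399  27  24 210] [187.1667 410.5429] [0.4934 0.3634 0.0058] 0.659060690639079 ((0.31455308198928833, 0.40323346853256226), (0.03641267865896225, 0.4171540439128876), 77.61009216308594)
```

View pics/crop1.png

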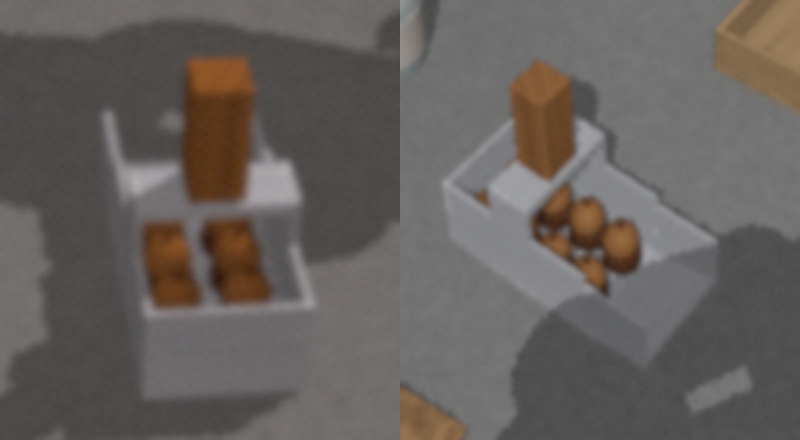

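The crop confirms it. The target at scene (388,265) has its back wall toward the scene camera, its spout toward the robot, and acorns inside. Next I'll get the precise poses.

```bash
python3 - <<'E'
from h import *
s,w=load("scene0"),load("side0")
print("grip top",two(s,(390,223.7),w,(271.5,258)))
a,b=onz(s,371.2,283,.048),onz(s,413,280.5,.048); c=onz(s,361.2,233,.048)
print("back wall",a,b,"left wall far",c,"yaw back",np.degrees(np.arctan2(-(b-a)[0],(b-a)[1])),"yaw side",np.degrees(np.arctan2(*(a-c)[1::-1])))
a,b,c=onz(w,239,289.7,.048),onz(w,290,273.4,.048),onz(w,328.2,306.8,.048)
print("side:",a,b,c)
# near-left top corner to back: jar-side
for n,cam in (("scene",s),("side",w)):
    P=cloud(cam);hsv=cv2.cvtColor(cam["im"],cv2.COLOR_RGB2HSV)
    m=(P[...,2]>.028)&(P[...,2]<.05)&(P[...,0]>.35)&(P[...,0]<.66)&(P[...,1]>-.42)&(P[...,1]<-.04)&(cam["d"]>0)&(hsv[...,1]>60)
    v,u=np.nonzero(m); q=np.array([onz(cam,x,y,.035)[:2] for x,y in zip(u,v)],np.float32)
    # rim only: drop outlier fringe
    print(n,"tray",cv2.minAreaRect(q), np.median(P[m][:,2]))
    m=(abs(P[...,2]-.006)<.02)&(P[...,0]>.44)&(P[...,0]<.68)&(P[...,1]>.2)&(P[...,1]<.45)&(hsv[...,1]>90)&(hsv[...,0]<22)
    m=cv2.morphologyEx(m.astype(np.uint8),cv2.MORPH_CLOSE,np.ones((7,7)));m=cv2.morphologyEx(m,cv2.MORPH_OPEN,np.ones((7,7)))
    v,u=np.nonzero(m); q=np.array([onz(cam,x,y,.005)[:2] for x,y in zip(u,v)],np.float32)
    print(n,"mat",cv2.minAreaRect(q),m.sum())
    m=(P[...,2]>.125)&(P[...,2]<.14)&(P[...,0]>.5)&(P[...,0]<.6)&(P[...,1]>.08)&(P[...,1]<.18)
    v,u=np.nonzero(m); q=np.array([onz(cam,x,y,.132)[:2] for x,y in zip(u,v)],np.float32)
    print(n,"griptop",cv2.minAreaRect(q),P[m].mean(0),m.sum())
    m=(P[...,2]>.035)&(P[...,2]<.052)&(P[...,0]>.4)&(P[...,0]<.64)&(P[...,1]>.05)&(P[...,1]<.19)&(hsv[...,1]<60)
    print(n,"walls",cv2.minAreaRect(P[m][:,:2].astype(np.float32)))
    for nm,x0,y0 in(("jar",.72,.1),("weight",.705,.24)):
        m=(P[...,2]>.02)&(P[...,2]<.2)&(np.hypot(P[...,0]-x0,P[...,1]-y0)<.07);print(nm,P[m].mean(0),P[m].min(0),P[m].max(0))
E
```

```text
grip top (array([0.5498, 0.1221, 0.1318]), np.float64(0.0029971977986419053))
back wall [0.608  0.0933 0.048 ] [0.5996 0.1648 0.048 ] left wall far [0.4635 0.0772 0.048 ] yaw back 6.719203524278984 yaw side 6.346214249332043
side: [0.5998 0.1658 0.048 ] [0.5601 0.0703 0.048 ] [0.4491 0.0817 0.048 ]
scene tray ((0.5391083359718323, -0.20194008946418762), (0.14084121584892273, 0.2796275317668915), 8.343939781188965) 0.03322332959695861
scene mat ((0.5507525205612183, 0.32242169976234436), (0.14198659360408783, 0.1406242400407791), 12.292708396911621) 4007
scene griptop ((0.5577973127365112, 0.12306132167577744), (0.03492538258433342, 0.026865815743803978), 1.3179975748062134) [0.5565 0.1228 0.1316] 191
scene walls ((0.5321531891822815, 0.12113746255636215), (0.15818311274051666, 0.07277597486972809), 6.168415069580078)
jar [0.7731 0.098  0.068 ] [0.7313 0.069  0.0201] [0.7899 0.1292 0.0949]
weight [0.7237 0.2366 0.0407] [0.6885 0.2114 0.02  ] [0.7434 0.2668 0.0652]
side tray ((0.5295588970184326, -0.19891656935214996), (0.13207992911338806, 0.2862400710582733), 8.401471138000488) 0.032991868448704186
side mat ((0.5478144884109497, 0.32378703355789185), (0.13803648948669434, 0.1387091875076294), 12.51388931274414) 5979
side griptop ((0.5469958186149597, 0.12553972005844116), (0.030577821657061577, 0.030153978615999222), 5.4042744636535645) [0.5474 0.1252 0.1315] 201
side walls ((0.5281078219413757, 0.12126234173774719), (0.15718379616737366, 0.0747431144118309), 6.240104675292969)
jar [0.7434 0.1068 0.0654] [0.7249 0.073  0.02  ] [0.7844 0.1298 0.0942]
weight [0.701  0.2436 0.0404] [0.6824 0.2128 0.02  ] [0.7362 0.2673 0.0629]
```

```bash
cat >> h.py <<'E'
from scipy.spatial.transform import Rotation as Ro
GO=.0187
def sh(yaw,th=0):
    "shaker rotation: yaw, then tipped spout-down by th (deg)"
    return Ro.from_euler('z',yaw,degrees=True)*Ro.from_euler('y',-th,degrees=True)
FL=Ro.from_matrix([[-1,0,0],[0,1,0],[0,0,-1]])   # tool in shaker frame
def row(pos,Rt,P0=None,R0=None):
    if P0 is None:
        from rig import observe
        o=observe();P0,R0=o["position"],o["tool_rot"]
    d=R0.T@(np.asarray(pos)-P0)/.5
    r=Ro.from_matrix(R0.T@Rt.as_matrix()).as_rotvec()/np.pi
    return np.round(d,4).tolist(),np.round(r,4).tolist()
def tcp_for_lip(lip,yaw,th,gz=.108):
    "tcp position putting the lip at a point; gz: height of the grasp point on the shaker"
    S=sh(yaw,th); return np.asarray(lip)+S.apply(np.array([0,0,gz-GO])-[-.099,0,.011]),S*FL
E
python3 -c "
from h import *
print(row([.549,.123,.231],sh(6.4)*FL))
print(row([.549,.123,.231],sh(6.4)*FL))"
```

```text
([-1.0132, -0.6099, 0.0001], [-0.0004, -0.0001, -0.1087])
([-1.0132, -0.6099, 0.0001], [-0.0004, -0.0001, -0.1087])
```

```bash
python3 -m handwheel '[[[-0.9,-0.54,0],[0,0,-0.109]],[[-0.9,-0.54,0],[0,0,-0.109]],[[-0.9,-0.54,0],[0,0,-0.109]],[[-0.9,-0.54,0],[0,0,-0.109]],[[-0.9,-0.54,0],[0,0,-0.109]],[[-0.9,-0.54,0],[0,0,-0.109]],[[-0.9,-0.54,0],[0,0,-0.109]],[[-0.9,-0.54,0],[0,0,-0.109]],[[-0.9,-0.54,0],[0,0,-0.109]],[[-0.9,-0.54,0],[0,0,-0.109]]]' 1 100; python3 - <<'E'
from h import *
from rig import *
o=observe();p=camera_params("wrist");im,d=get_image("wrist");np.savez("wrist1.npz",im=im,d=d,**p)
cv2.imwrite("pics/wrist1.png",im[:,:,::-1])
print(o["position"],row([.549,.123,.231],sh(6.4)*FL), p["R"].T@-p["t"],p["K"])
E
```

```text
time_s: 1.1
position: [0.4782, 0.1925, 0.2312]
tool_rot: [[-0.994, -0.112, -0.0], [-0.112, 0.994, 0.0], [0.0, 0.0, -1.0]]
ft_force: [1.3, 0.7, -0.9]
grip_width: 0.0857
gripper_force: 0.0
[0.4782 0.1925 0.2312] ([-0.1172, -0.1431, -0.0001], [-0.0008, 0.0005, -0.0012]) [0.4099 0.186  0.3751] [[382.171    0.     321.6818]
 [  0.     382.171  233.5341]
 [  0.       0.       1.    ]]
```

View pics/wrist1.png

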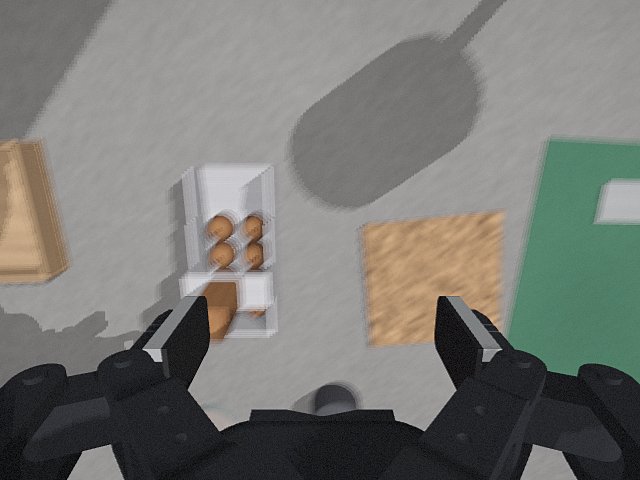

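The wrist view shows the shaker with its mouth at (234,164), its bridge front edge at (226,272), and the acorns. The mat spans about (360,226) to (505,345).

```bash
python3 - <<'E'
from h import *
c=load("wrist1")
a,b=onz(c,181,273,.072),onz(c,272,272,.072);print(a,b,(a+b)/2, (a+b)/2+.015*np.array([np.cos(.111),np.sin(.111),0]))
a,b=onz(c,208,282,.132),onz(c,236,282,.132);print("grip front top",a,b)
hsv=cv2.cvtColor(c["im"],cv2.COLOR_RGB2HSV)
for u,v in((360,226),(505,211),(369,346)):print("mat",onz(c,u,v,.005))
E
python3 -m handwheel '[[[-0.118,-0.144,0],[0,0,0]],[[-0.118,-0.144,0],[0,0,0]],[[-0.118,-0.144,0],[0,0,0]],[[-0.118,-0.144,0],[0,0,0]],[[-0.118,-0.144,0],[0,0,0]]]'; python3 - <<'E'
from h import *
from rig import *
o=observe();p=camera_params("wrist");im,d=get_image("wrist");np.savez("wrist2.npz",im=im,d=d,**p)
cv2.imwrite("pics/wrist2.png",im[:,:,::-1]);print(o["position"])
E
```

```text
[0.5446 0.0812 0.072 ] [0.5351 0.158  0.072 ] [0.5398 0.1196 0.072 ] [0.5547 0.1213 0.072 ]
grip front top [0.5225 0.1204 0.132 ] [0.5204 0.1395 0.132 ]
mat [0.5036 0.2356 0.005 ]
mat [0.4723 0.3764 0.005 ]
mat [0.6379 0.2646 0.005 ]
time_s: 1.65
position: [0.5431, 0.13, 0.2312]
tool_rot: [[-0.994, -0.113, -0.001], [-0.113, 0.994, 0.0], [0.001, 0.0, -1.0]]
ft_force: [-1.1, -0.6, 0.8]
grip_width: 0.0853
gripper_force: 0.0
[0.5431 0.13   0.2312]
```

View pics/wrist2.png

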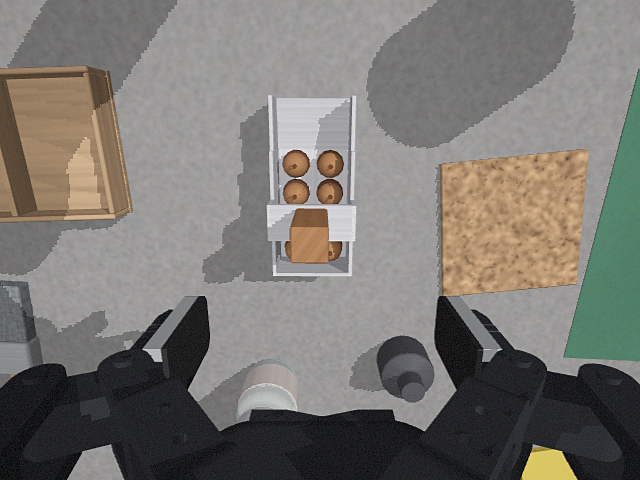

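The sharp view puts the grip's top face centre at (310,244), the bridge at (268..355, 205..240), and the mat corners at (441,164), (587,150), (577,284), (443,296).

```bash
python3 - <<'E'
from h import *
c=load("wrist2");s=load("scene0")
print("grip top",onz(c,310,244,.132),two(c,(310,244),s,(390,223.7)))
a,b=onz(c,268,205,.072),onz(c,355,206,.072);print("bridge front mid",(a+b)/2,np.degrees(np.arctan2(-(b-a)[0],(b-a)[1])))
a,b=onz(c,275,276,.048),onz(c,352,275,.048);print("back wall top mid",(a+b)/2,np.linalg.norm(a-b))
a,b=onz(c,270,96,.048),onz(c,354,96,.048);print("spout end top",(a+b)/2)
m=[onz(c,*p,.005) for p in((441,164),(587,150),(577,284),(443,296))];print("mat",np.mean(m,0),m)
from rig import *
print(observe()["position"])
E
```

```text
grip top [0.5524 0.1248 0.132 ] (array([0.5521, 0.1241, 0.1326]), np.float64(0.0015064162086160125))
bridge front mid [0.5389 0.1229 0.072 ] 5.809176419125811
back wall top mid [0.609  0.1316 0.048 ] 0.07083306110352972
spout end top [0.4544 0.1137 0.048 ]
mat [0.5521 0.3246 0.005 ] [array([0.4988, 0.2418, 0.005 ]), array([0.4702, 0.3769, 0.005 ]), array([0.6051, 0.4082, 0.005 ]), array([0.6344, 0.2713, 0.005 ])]
[0.543  0.1303 0.2314]
```

```bash
python3 -c "
from h import *
print(row([.551,.124,.0893],sh(6.3)*FL))"
```

```text
([-0.0145, -0.0143, 0.2842], [0.0001, -0.0001, 0.0013])
```

```bash
python3 -m handwheel '[[[-0.0145,-0.0143,0.05],[0,0,0]],[[-0.0145,-0.0143,0.12],[0,0,0]],[[-0.0145,-0.0143,0.18],[0,0,0]],[[-0.0145,-0.0143,0.22],[0,0,0]],[[-0.0145,-0.0143,0.26],[0,0,0]],[[-0.0145,-0.0143,0.284],[0,0,0]],[[-0.0145,-0.0143,0.284],[0,0,0]],[[-0.0145,-0.0143,0.284],[0,0,0]]]'; python3 -m handwheel '[[[0,0,0],[0,0,0]],[[0,0,0],[0,0,0]],[[0,0,0],[0,0,0]],[[0,0,0],[0,0,0]],[[0,0,0],[0,0,0]],[[0,0,0],[0,0,0]],[[0,0,0],[0,0,0]],[[0,0,0],[0,0,0]]]' 0 110
```

```text
time_s: 2.5
position: [0.552, 0.1235, 0.0901]
tool_rot: [[-0.994, -0.113, 0.001], [-0.113, 0.994, -0.0], [-0.001, -0.0, -1.0]]
ft_force: [0.2, 0.0, 0.4]
grip_width: 0.0852
gripper_force: 0.0
time_s: 3.3
position: [0.5521, 0.1229, 0.0898]
tool_rot: [[-0.994, -0.112, 0.001], [-0.112, 0.994, -0.0], [-0.001, -0.0, -1.0]]
ft_force: [-0.9, -2.4, 4.9]
grip_width: 0.0249
gripper_force: 108.1
```

```bash
python3 - <<'E'
from h import *
from rig import observe
o=observe();P,R=o["position"],o["tool_rot"]
print("up",row(P+[0,0,.08],Ro.from_matrix(R),P,R))
t=np.array([.534,-.2]);ex=np.array([np.cos(.1466),np.sin(.1466)]);ey=np.array([-ex[1],ex[0]])
for i in(1,0,-1):
    l=np.r_[t+ey*.0917*i+ex*.015,.075]; p,T=tcp_for_lip(l,8.4,0); print(i,l,p,row(p,T,P,R))
E
```

```text
up ([-0.0001, -0.0001, -0.16], [0.0, 0.0, 0.0])
1 [ 0.5354 -0.1071  0.075 ] [ 0.6334 -0.0926  0.1533] ([-0.1132, -0.4466, -0.1268], [-0.0001, 0.0003, -0.0108])
0 [ 0.5488 -0.1978  0.075 ] [ 0.6468 -0.1833  0.1533] ([-0.1195, -0.6299, -0.1268], [-0.0001, 0.0003, -0.0108])
-1 [ 0.5622 -0.2885  0.075 ] [ 0.6602 -0.2741  0.1533] ([-0.1257, -0.8132, -0.1267], [-0.0001, 0.0003, -0.0108])
```

```bash
python3 -m handwheel '[[[0,0,-0.02],[0,0,0]],[[0,0,-0.05],[0,0,0]],[[0,0,-0.09],[0,0,0]],[[-0.01,-0.02,-0.12],[0,0,0]],[[-0.02,-0.06,-0.14],[0,0,0]],[[-0.03,-0.11,-0.14],[0,0,0]],[[-0.04,-0.16,-0.14],[0,0,0]],[[-0.05,-0.21,-0.14],[0,0,0]],[[-0.065,-0.26,-0.14],[0,0,0]],[[-0.075,-0.3,-0.14],[0,0,0]]]'; python3 -m handwheel '[[[-0.01,-0.04,0],[0,0,0]],[[-0.02,-0.08,0],[0,0,-0.005]],[[-0.03,-0.115,0],[0,0,-0.01]],[[-0.038,-0.14,0],[0,0,-0.01]],[[-0.038,-0.147,0],[0,0,-0.01]],[[-0.038,-0.147,0],[0,0,-0.01]]]';python3 - <<'E'
from h import *
from rig import *
o=observe();p=camera_params("wrist");im,d=get_image("wrist");np.savez("wrist3.npz",im=im,d=d,**p)
cv2.imwrite("pics/wrist3.png",im[:,:,::-1]);print(o["position"],o["ft_force"],o["time_s"])
E
```

```text
time_s: 4.3
position: [0.6061, -0.023, 0.159]
tool_rot: [[-0.994, -0.112, -0.001], [-0.112, 0.994, 0.0], [0.001, 0.001, -1.0]]
ft_force: [0.6, -0.0, -2.8]
grip_width: 0.0248
gripper_force: 108.4
time_s: 4.9
position: [0.633, -0.0927, 0.1591]
tool_rot: [[-0.99, -0.143, -0.001], [-0.143, 0.99, 0.0], [0.001, 0.0, -1.0]]
ft_force: [-0.7, 0.1, -2.9]
grip_width: 0.0246
gripper_force: 108.4
[ 0.633  -0.0927  0.1591] [-0.6813  0.1222 -2.8667] 4.9
```

View pics/wrist3.png

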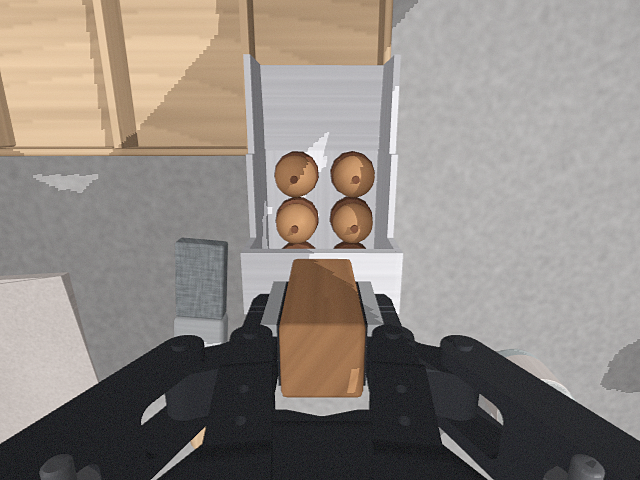

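The acorns stand in two columns at u 296 and 352. The mouth lip is at v 65 (u 262 to 384) and the +y compartment lies between the cross wall at u≈250 and the end wall at u≈385.

```bash
python3 - <<'E'
from h import *
c=load("wrist3")
print("lip",onz(c,262,66,.08),onz(c,384,66,.08))
print("crosswall inner top",onz(c,256,10,.035),onz(c,256,50,.035)); print("endwall inner",onz(c,380,10,.035),onz(c,380,50,.035))
print("+x edge",onz(c,10,150,.035),onz(c,240,150,.035))
P=cloud(c)
for v in (20,): print([ (u,round(P[v,u,2],3)) for u in range(225,420,5)])
for u in (50,180,): print([ (v,round(P[v,u,2],3)) for v in range(130,165,3)])
E
```

```text
lip [ 0.54   -0.1371  0.08  ] [ 0.5306 -0.072   0.08  ]
crosswall inner top [ 0.5033 -0.1513  0.035 ] [ 0.5261 -0.1491  0.035 ]
endwall inner [ 0.4922 -0.0747  0.035 ] [ 0.5147 -0.0704  0.035 ]
+x edge [ 0.6127 -0.31    0.035 ] [ 0.5902 -0.154   0.035 ]
[(225, np.float64(0.007)), (230, np.float64(0.007)), (235, np.float64(0.006)), (240, np.float64(0.03)), (245, np.float64(0.032)), (250, np.float64(0.02)), (255, np.float64(0.007)), (260, np.float64(0.005)), (265, np.float64(0.007)), (270, np.float64(0.007)), (275, np.float64(0.006)), (280, np.float64(0.006)), (285, np.float64(0.007)), (290, np.float64(0.007)), (295, np.float64(0.006)), (300, np.float64(0.007)), (305, np.float64(0.006)), (310, np.float64(0.007)), (315, np.float64(0.008)), (320, np.float64(0.006)), (325, np.float64(0.006)), (330, np.float64(0.006)), (335, np.float64(0.005)), (340, np.float64(0.007)), (345, np.float64(0.007)), (350, np.float64(0.006)), (355, np.float64(0.007)), (360, np.float64(0.006)), (365, np.float64(0.007)), (370, np.float64(0.006)), (375, np.float64(0.006)), (380, np.float64(0.017)), (385, np.float64(0.037)), (390, np.float64(0.037)), (395, np.float64(0.0)), (400, np.float64(0.002)), (405, np.float64(0.001)), (410, np.float64(0.0)), (415, np.float64(0.001))]
[(130, np.float64(0.004)), (133, np.float64(0.005)), (136, np.float64(0.007)), (139, np.float64(0.006)), (142, np.float64(0.005)), (145, np.float64(0.005)), (148, np.float64(0.032)), (151, np.float64(0.037)), (154, np.float64(0.035)), (157, np.float64(0.001)), (160, np.float64(0.003)), (163, np.float64(0.002))]
[(130, np.float64(0.006)), (133, np.float64(0.006)), (136, np.float64(0.006)), (139, np.float64(0.006)), (142, np.float64(0.006)), (145, np.float64(0.006)), (148, np.float64(0.036)), (151, np.float64(0.036)), (154, np.float64(0.036)), (157, np.float64(0.001)), (160, np.float64(0.0)), (163, np.float64(0.001))]
```

```bash
cat >> h.py <<'E'
TC=np.array([.534,-.203]);EX=np.array([np.cos(.1466),np.sin(.1466)]);EY=np.array([-EX[1],EX[0]])
def lip_rows(i,ths,z=.06,ax=.015,P=None,R=None):
    for th in ths:
        l=np.r_[TC+EY*.0917*i+EX*ax-[0,.002],z]; p,T=tcp_for_lip(l,8.4,th,.1085); print(th,*row(p,T,P,R))
def look(tag=None,save=False):
    from rig import get_image,camera_params,observe
    p=camera_params("wrist");im,d=get_image("wrist");c=dict(im=im,d=d,**p)
    np.savez("last.npz",**c)
    hsv=cv2.cvtColor(im,cv2.COLOR_RGB2HSV)
    m=cv2.inRange(hsv,(3,110,30),(18,255,255)); m[:, :258]=0;m[:,390:]=0;m[248:]=0
    print("t",observe()["time_s"],"brown px by 20-row band from v=0:",[int((m[v:v+20]>0).sum()) for v in range(0,248,20)])
    g=cv2.medianBlur(im[...,2],5)
    h=cv2.HoughCircles(cv2.GaussianBlur(cv2.cvtColor(im,cv2.COLOR_RGB2GRAY)[:250,255:392],(5,5),0),cv2.HOUGH_GRADIENT,1,24,param1=80,param2=16,minRadius=15,maxRadius=28)
    print("circles",None if h is None else (h[0]+[255,0,0]).astype(int).tolist())
    P=cloud(c)
    for i in(1,0,-1): # cell content
        q=(P[...,:2]-TC)@np.c_[EX,EY]; k=(abs(q[...,0])<.058)&(abs(q[...,1]-.0917*i)<.041)&(P[...,2]>.012)&(P[...,2]<.045)&(d>0)
        n,l,st,ce=cv2.connectedComponentsWithStats(k.astype(np.uint8))
        a=[ (int(st[j,4]),np.round(P[l==j].mean(0),3).tolist()) for j in range(1,n) if st[j,4]>40]
        if a: print("cell",i,a)
    if save: cv2.imwrite(save,im[:,:,::-1])
E
python3 -c "
from h import *
look(); lip_rows(1,[0,5,10,15,20])"
```

```text
t 5.0 brown px by 20-row band from v=0: [0, 0, 0, 3, 0, 0, 0, 383, 1633, 1138, 1440, 1414, 362]
circles [[352, 223, 19], [302, 220, 27], [294, 175, 20], [353, 173, 22]]
0 [0.0006, -0.0115, 0.0411] [0.0002, -0.0001, -0.0007]
5 [0.0151, -0.0115, 0.0244] [0.0001, -0.0279, -0.0007]
10 [0.031, -0.0115, 0.0091] [0.0001, -0.0557, -0.0007]
15 [0.0481, -0.0115, -0.0048] [0.0001, -0.0834, -0.0007]
20 [0.0665, -0.0116, -0.0171] [0.0, -0.1112, -0.0007]
```

```bash
python3 -m handwheel '[[[0.0,-0.006,0.02],[0,0,0]],[[0.0,-0.0115,0.041],[0,0,0]],[[0.0151,-0.0115,0.0244],[0,-0.0279,0]],[[0.031,-0.0115,0.0091],[0,-0.0557,0]],[[0.0481,-0.0115,-0.0048],[0,-0.0834,0]],[[0.0665,-0.0115,-0.0171],[0,-0.111,0]],[[0.0665,-0.0115,-0.0171],[0,-0.111,0]],[[0.0665,-0.0115,-0.0171],[0,-0.111,0]]]'; python3 -c "
from h import *
look(); lip_rows(1,[20,23,26,29,32])"
```

```text
time_s: 5.8
position: [0.6007, -0.1033, 0.1674]
tool_rot: [[-0.931, -0.143, 0.336], [-0.134, 0.99, 0.049], [-0.34, 0.0, -0.941]]
ft_force: [-0.8, 0.5, -4.7]
grip_width: 0.0248
gripper_force: 108.8
t 5.85 brown px by 20-row band from v=0: [0, 0, 0, 22, 0, 0, 842, 1705, 997, 1596, 1145, 1486, 619]
circles [[295, 193, 21], [353, 147, 24], [292, 150, 27], [352, 192, 23], [295, 235, 22], [349, 233, 20]]
20 [0.0003, 0.0017, -0.0011] [-0.0002, -0.0006, -0.0008]
23 [0.0089, 0.0017, -0.0113] [-0.0003, -0.0173, -0.0008]
26 [0.0179, 0.0016, -0.0209] [-0.0003, -0.034, -0.0008]
29 [0.0275, 0.0016, -0.0301] [-0.0003, -0.0506, -0.0007]
32 [0.0375, 0.0016, -0.0388] [-0.0003, -0.0673, -0.0007]
```

```bash
python3 -m handwheel '[[[0.006,0.001,-0.008],[0,-0.0115,0]],[[0.0119,0.0016,-0.0145],[0,-0.0228,0]],[[0.0119,0.0016,-0.0145],[0,-0.0228,0]]]'; python3 -c "
from h import *
look(); lip_rows(1,[24,26,28,30])"
```

```text
time_s: 6.15
position: [0.5928, -0.1033, 0.172]
tool_rot: [[-0.904, -0.144, 0.402], [-0.131, 0.99, 0.059], [-0.407, 0.001, -0.914]]
ft_force: [-0.0, 0.4, -2.6]
grip_width: 0.0249
gripper_force: 108.8
t 6.2 brown px by 20-row band from v=0: [0, 0, 0, 21, 544, 1746, 1199, 1359, 1522, 1060, 1588, 1095, 633]
circles [[296, 113, 23], [354, 116, 21], [295, 205, 22], [294, 163, 20], [350, 207, 23], [353, 161, 24], [302, 244, 17]]
24 [-0.0001, -0.0002, -0.0001] [-0.0002, -0.0001, -0.0007]
26 [0.0056, -0.0002, -0.0069] [-0.0002, -0.0112, -0.0007]
28 [0.0114, -0.0003, -0.0135] [-0.0002, -0.0223, -0.0007]
30 [0.0175, -0.0003, -0.0199] [-0.0002, -0.0334, -0.0007]
```

```bash
python3 -m handwheel '[[[0,0,0],[0,0,0]],[[0,0,0],[0,0,0]]]' | head -1; python3 -c "
from h import *
look()"
```

```text
time_s: 6.4
t 6.45 brown px by 20-row band from v=0: [0, 0, 1135, 1870, 971, 1532, 1621, 1037, 1660, 1010, 1601, 890, 0]
circles [[354, 210, 21], [296, 217, 19], [294, 119, 23], [296, 67, 23], [352, 66, 23], [354, 169, 20], [351, 119, 25], [290, 171, 27]]
```

```bash
python3 -c "
from h import *
lip_rows(1,[24,20,16,12,8])"
```

```text
24 [0.0005, -0.0001, 0.0004] [-0.0003, 0.0003, -0.0006]
20 [-0.01, -0.0001, 0.0146] [-0.0003, 0.0225, -0.0006]
16 [-0.0195, -0.0001, 0.0295] [-0.0003, 0.0448, -0.0007]
12 [-0.0279, -0.0001, 0.045] [-0.0002, 0.067, -0.0007]
8 [-0.0352, -0.0, 0.0611] [-0.0002, 0.0892, -0.0007]
```

```bash
python3 -m handwheel '[[[0,0,0],[0,0,0]],[[-0.0195,0,0.0295],[0,0.0448,0]],[[-0.0279,0,0.045],[0,0.067,0]],[[-0.0279,0,0.045],[0,0.067,0]]]' ; python3 -c "
from h import *
look(save='pics/w4.png')"
```

```text
time_s: 6.85
position: [0.6163, -0.1, 0.1572]
tool_rot: [[-0.968, -0.145, 0.206], [-0.142, 0.989, 0.03], [-0.208, -0.0, -0.978]]
ft_force: [0.0, 0.7, -3.3]
grip_width: 0.025
gripper_force: 108.8
t 6.9 brown px by 20-row band from v=0: [1381, 1496, 684, 949, 1814, 1196, 1515, 1556, 1172, 1614, 478, 0, 0]
circles [[294, 144, 19], [353, 89, 23], [296, 93, 27], [295, 190, 18], [353, 140, 21], [353, 181, 21]]
cell 1 [(1853, [0.52, -0.125, 0.027]), (1862, [0.516, -0.097, 0.027])]
```

View pics/w4.png

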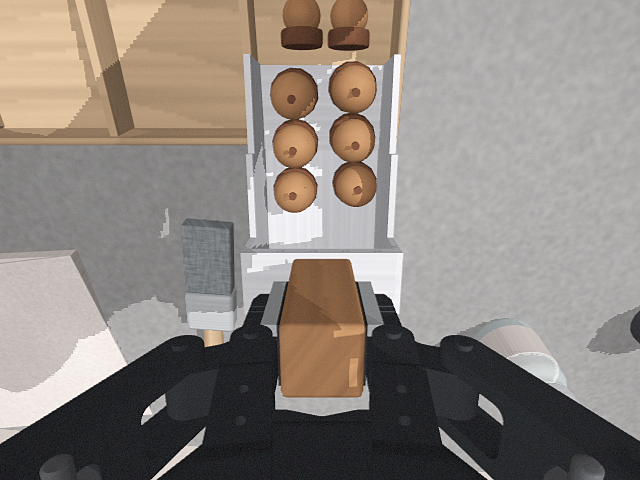

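Two acorns are out in the left cell (v≈20), and six wait on the spout in pairs at v 90, 140 and 187. Next is the middle cell.

```bash
python3 -c "
from h import *
look();lip_rows(1,[6]);lip_rows(.66,[6]);lip_rows(.33,[6]);lip_rows(0,[6,12,16,20])"
```

```text
t 6.95 brown px by 20-row band from v=0: [1349, 1480, 784, 951, 1816, 1194, 1514, 1554, 1173, 1619, 476, 0, 0]
circles [[295, 187, 21], [352, 87, 25], [355, 186, 20], [299, 143, 27], [293, 95, 23], [352, 135, 23]]
cell 1 [(1880, [0.52, -0.125, 0.027]), (1896, [0.516, -0.097, 0.027])]
6 [-0.0162, -0.0006, 0.0214] [0.0001, 0.0337, -0.0006]
6 [-0.0163, -0.063, 0.0214] [0.0001, 0.0337, -0.0006]
6 [-0.0165, -0.1235, 0.0213] [0.0001, 0.0337, -0.0006]
6 [-0.0166, -0.184, 0.0213] [0.0001, 0.0337, -0.0006]
12 [-0.0012, -0.1841, -0.0002] [0.0, 0.0004, -0.0006]
16 [0.0102, -0.1841, -0.0137] [0.0, -0.0219, -0.0006]
20 [0.0226, -0.1841, -0.0263] [-0.0, -0.0441, -0.0006]
```

```bash
python3 -m handwheel '[[[-0.008,-0.01,0.01],[0,0.016,0]],[[-0.016,-0.035,0.0214],[0,0.0337,0]],[[-0.016,-0.065,0.0214],[0,0.0337,0]],[[-0.016,-0.095,0.0214],[0,0.0337,0]],[[-0.016,-0.125,0.0214],[0,0.0337,0]],[[-0.0162,-0.155,0.0214],[0,0.0337,0]],[[-0.0165,-0.175,0.0213],[0,0.0337,0]],[[-0.0166,-0.184,0.0213],[0,0.0337,0]],[[-0.0012,-0.184,0],[0,0,0]],[[-0.0012,-0.184,0],[0,0,0]]]' ; python3 -c "
from h import *
look();lip_rows(0,[12,16,20,22,24])"
```

```text
time_s: 7.95
position: [0.6266, -0.1914, 0.1583]
tool_rot: [[-0.968, -0.142, 0.207], [-0.139, 0.99, 0.031], [-0.209, 0.001, -0.978]]
ft_force: [-0.4, 0.8, -2.9]
grip_width: 0.0243
gripper_force: 109.0
t 8.0 brown px by 20-row band from v=0: [0, 0, 206, 1614, 1720, 1070, 1724, 1227, 1486, 1366, 80, 0, 0]
circles [[350, 79, 24], [351, 128, 24], [292, 138, 21], [293, 184, 20], [288, 85, 27], [354, 176, 18]]
cell 1 [(1975, [0.519, -0.128, 0.027]), (2060, [0.516, -0.1, 0.027])]
12 [-0.0016, 0.0004, 0.002] [-0.0002, -0.0, -0.0011]
16 [0.0099, 0.0004, -0.0115] [-0.0002, -0.0223, -0.0011]
20 [0.0222, 0.0003, -0.024] [-0.0002, -0.0445, -0.0011]
22 [0.0288, 0.0003, -0.03] [-0.0003, -0.0556, -0.0011]
24 [0.0355, 0.0003, -0.0357] [-0.0003, -0.0667, -0.0011]
```

```bash
python3 -m handwheel '[[[0.0222,0,-0.024],[0,-0.0445,0]],[[0.0355,0,-0.0357],[0,-0.0667,0]]]' |head -1; python3 -c "
from h import *
look();lip_rows(0,[24,20,16,12])"
```

```text
time_s: 8.2
t 8.25 brown px by 20-row band from v=0: [0, 503, 1545, 1802, 726, 1561, 1615, 1111, 1663, 569, 0, 0, 0]
circles [[350, 117, 24], [354, 166, 23], [289, 67, 25], [293, 172, 20], [290, 126, 23], [350, 59, 25]]
cell 1 [(1386, [0.523, -0.127, 0.028]), (1462, [0.519, -0.1, 0.028])]
24 [-0.0016, -0.0004, 0.0004] [-0.0003, 0.0014, -0.0008]
20 [-0.012, -0.0004, 0.0146] [-0.0002, 0.0236, -0.0008]
16 [-0.0214, -0.0004, 0.0296] [-0.0002, 0.0459, -0.0008]
12 [-0.0298, -0.0003, 0.0451] [-0.0002, 0.0681, -0.0008]
```

```bash
python3 -m handwheel '[[[0,0,0],[0,0,0]],[[-0.0214,0,0.0296],[0,0.0459,0]],[[-0.0298,0,0.0451],[0,0.0681,0]],[[-0.0298,0,0.0451],[0,0.0681,0]]]' |head -1; python3 -c "
from h import *
look();lip_rows(0,[12,6]);lip_rows(-1,[6,12])"
```

```text
time_s: 8.65
t 8.7 brown px by 20-row band from v=0: [647, 728, 454, 494, 1742, 1456, 1269, 1668, 496, 0, 0, 0, 0]
circles [[348, 92, 25], [353, 145, 21], [286, 100, 23], [289, 151, 20]]
cell 1 [(1827, [0.521, -0.127, 0.027]), (1915, [0.518, -0.1, 0.027])]
cell 0 [(1912, [0.533, -0.189, 0.027])]
12 [0.006, -0.0007, -0.0038] [-0.0001, -0.0015, -0.0001]
6 [-0.0095, -0.0007, 0.0177] [-0.0, 0.0319, -0.0001]
6 [-0.0096, -0.1841, 0.0177] [-0.0, 0.0319, -0.0001]
12 [0.0059, -0.1841, -0.0038] [-0.0001, -0.0015, -0.0001]
```

```bash
python3 -c "
from h import *
c=load('last');cv2.imwrite('pics/w5.png',cv2.resize(c['im'][0:220,200:440],None,fx=2.5,fy=2.5)[:,:,::-1])"
```

```text
(no output)
```

View pics/w5.png

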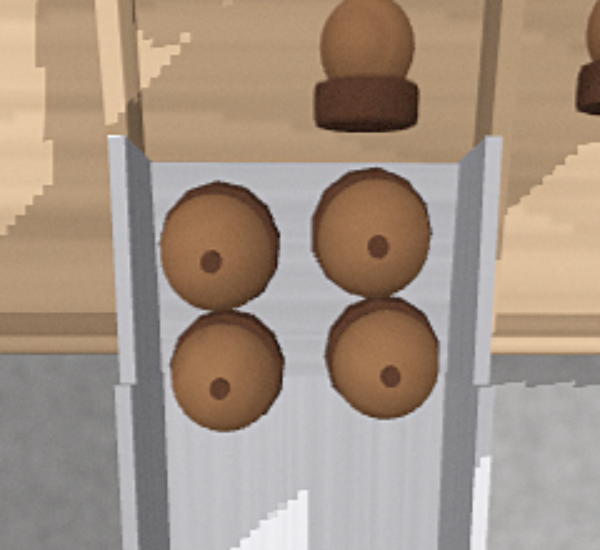

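Four are left in the shaker and one is visible in the middle cell. I'll check numerically with the other cameras for the missing one, which is probably under the spout.

```bash
python3 -c "
from h import *
from rig import *
for n in('scene','side'):
    p=camera_params(n);im,d=get_image(n);c=dict(im=im,d=d,**p);P=cloud(c);np.savez(n+'5.npz',**c)
    hsv=cv2.cvtColor(im,cv2.COLOR_RGB2HSV);q=(P[...,:2]-TC)@np.c_[EX,EY]
    k=(abs(q[...,0])<.1)&(abs(q[...,1])<.18)&(P[...,2]>.006)&(P[...,2]<.045)&(hsv[...,0]<14)&(hsv[...,1]>120)&(hsv[...,2]<150)
    N,l,st,ce=cv2.connectedComponentsWithStats(k.astype(np.uint8))
    print(n,[(st[j].tolist(),np.round(P[l==j].mean(0),3).tolist(),np.round(q[l==j].mean(0),3).tolist()) for j in range(1,N) if st[j,4]>15])
s=load('scene5');w=load('side5')
cv2.imwrite('pics/x5.png',np.hstack([cv2.resize(s['im'][200:310,110:300],(380,440)),cv2.resize(w['im'][170:290,300:450],(400,440))])[:,:,::-1])"
```

```text
scene [([261, 253, 13, 17, 154], [0.523, -0.097, 0.023], [0.004, 0.107]), ([245, 256, 14, 14, 141], [0.528, -0.125, 0.023], [0.005, 0.078])]
side [([355, 240, 21, 17, 138], [0.514, -0.107, 0.026], [-0.006, 0.098])]
```

View pics/x5.png

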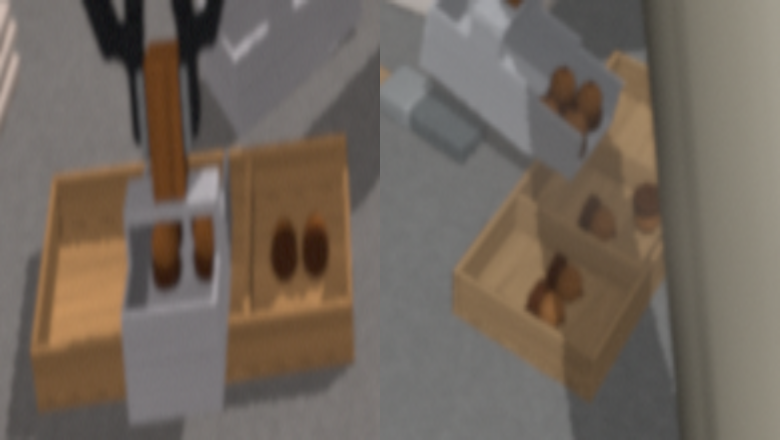

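```bash
python3 -c "
from h import *
w=load('side5')
for u,v in((400,226),(381.7,228.6)):
    p=onz(w,u,v,.018);print(p,(p[:2]-TC)@np.c_[EX,EY], cloud(w)[int(v),int(u)])
lip_rows(0,[6]);lip_rows(-.5,[6]);lip_rows(-1,[6,12,20,24])"
```

```text
[ 0.5052 -0.229   0.018 ] [-0.0323 -0.0215] [ 0.4958 -0.2124  0.0333]
[ 0.5305 -0.1927  0.018 ] [-0.002   0.0107] [ 0.5282 -0.1858  0.0253]
6 [-0.0122, -0.0, 0.0192] [-0.0, 0.0321, -0.0006]
6 [-0.0123, -0.0917, 0.0192] [-0.0, 0.0321, -0.0006]
6 [-0.0125, -0.1834, 0.0193] [-0.0, 0.0321, -0.0006]
12 [0.0029, -0.1835, -0.0022] [-0.0001, -0.0013, -0.0006]
20 [0.0269, -0.1835, -0.0282] [-0.0001, -0.0457, -0.0006]
24 [0.0402, -0.1835, -0.0398] [-0.0001, -0.0679, -0.0006]
```

The side view shows both acorns in the middle cell. Now the right cell.

```bash
python3 -m handwheel '[[[-0.006,-0.01,0.01],[0,0.016,0]],[[-0.0122,-0.035,0.0192],[0,0.0321,0]],[[-0.0122,-0.065,0.0192],[0,0.0321,0]],[[-0.0123,-0.095,0.0192],[0,0.0321,0]],[[-0.0123,-0.125,0.0192],[0,0.0321,0]],[[-0.0125,-0.155,0.0193],[0,0.0321,0]],[[-0.0125,-0.175,0.0193],[0,0.0321,0]],[[-0.0125,-0.1834,0.0193],[0,0.0321,0]],[[0.0029,-0.1835,-0.0022],[0,0,0]],[[0.0029,-0.1835,-0.0022],[0,0,0]]]' ; python3 -c "
from h import *
look();lip_rows(-1,[12,16,20,22,24])"
```

```text
time_s: 9.8
position: [0.64, -0.2825, 0.1585]
tool_rot: [[-0.969, -0.142, 0.203], [-0.139, 0.99, 0.03], [-0.205, 0.0, -0.979]]
ft_force: [-0.7, 0.4, -3.3]
grip_width: 0.0252
gripper_force: 109.2
t 9.85 brown px by 20-row band from v=0: [0, 0, 0, 1092, 1827, 1145, 1580, 1494, 140, 0, 0, 0, 0]
circles [[285, 91, 25], [288, 141, 24], [352, 138, 21], [346, 88, 23]]
cell 1 [(2943, [0.52, -0.124, 0.025])]
cell 0 [(1607, [0.524, -0.211, 0.028]), (2033, [0.532, -0.183, 0.027])]
12 [-0.0018, 0.0007, 0.0023] [-0.0002, -0.0014, -0.0011]
16 [0.0097, 0.0007, -0.0111] [-0.0003, -0.0236, -0.0011]
20 [0.0221, 0.0006, -0.0236] [-0.0003, -0.0458, -0.0011]
22 [0.0287, 0.0006, -0.0295] [-0.0003, -0.057, -0.0011]
24 [0.0354, 0.0006, -0.0352] [-0.0003, -0.0681, -0.0011]
```

```bash
python3 -m handwheel '[[[0.0221,0,-0.0236],[0,-0.0458,0]],[[0.0354,0,-0.0352],[0,-0.0681,0]],[[0.0354,0,-0.0352],[0,-0.0681,0]],[[0.0354,0,-0.0352],[0,-0.0681,0]],[[0.0221,0,-0.0236],[0,-0.0458,0]],[[-0.0018,0,0.0023],[0,-0.0014,0]],[[-0.0018,0,0.0023],[0,-0.0014,0]]]' |head -1; python3 -c "
from h import *
look();lip_rows(-1,[12]);lip_rows(-1,[12,16,20,22,25,30],ax=.03)"
```

```text
time_s: 10.55
t 10.6 brown px by 20-row band from v=0: [1441, 1546, 436, 95, 1543, 1723, 375, 0, 0, 0, 0, 0, 0]
circles [[284, 103, 25], [349, 100, 25]]
cell 1 [(2496, [0.522, -0.126, 0.025])]
cell 0 [(1014, [0.528, -0.211, 0.027]), (2087, [0.532, -0.183, 0.027])]
cell -1 [(1735, [0.549, -0.313, 0.028]), (1831, [0.546, -0.283, 0.027])]
12 [0.0059, -0.0014, -0.0051] [0.0001, -0.0003, 0.0002]
12 [-0.0234, -0.0014, 0.0012] [0.0001, -0.0003, 0.0002]
16 [-0.0119, -0.0014, -0.0123] [0.0001, -0.0225, 0.0002]
20 [0.0005, -0.0014, -0.0248] [0.0001, -0.0447, 0.0002]
22 [0.007, -0.0014, -0.0308] [0.0001, -0.0558, 0.0002]
25 [0.0171, -0.0014, -0.0393] [0.0001, -0.0725, 0.0002]
30 [0.035, -0.0014, -0.0523] [0.0001, -0.1003, 0.0002]
```

```bash
python3 -c "
from h import *
lip_rows(-1,[10]);lip_rows(-1,[10,16,20,25,32,38],ax=-.02)"
```

```text
10 [0.0005, -0.0014, 0.0019] [0.0001, 0.0109, 0.0002]
10 [0.069, -0.0014, -0.0126] [0.0001, 0.0109, 0.0002]
16 [0.0859, -0.0013, -0.033] [0.0001, -0.0225, 0.0002]
20 [0.0983, -0.0013, -0.0456] [0.0001, -0.0447, 0.0002]
25 [0.115, -0.0013, -0.06] [0.0001, -0.0725, 0.0002]
32 [0.1403, -0.0013, -0.0777] [0.0001, -0.1114, 0.0002]
38 [0.1636, -0.0013, -0.0903] [0.0001, -0.1447, 0.0002]
```

```bash
python3 -m handwheel '[[[0.01,-0.001,0],[0,0.0109,0]],[[0.025,-0.001,-0.003],[0,0.0109,0]],[[0.04,-0.001,-0.006],[0,0.0109,0]],[[0.055,-0.001,-0.009],[0,0.0109,0]],[[0.065,-0.001,-0.012],[0,0.0109,0]],[[0.069,-0.001,-0.0126],[0,0.0109,0]],[[0.0859,-0.001,-0.033],[0,-0.0225,0]],[[0.0983,-0.001,-0.0456],[0,-0.0447,0]],[[0.115,-0.001,-0.06],[0,-0.0725,0]],[[0.115,-0.001,-0.06],[0,-0.0725,0]]]'; python3 -c "
from h import *
look();lip_rows(-1,[25,30,10,0],ax=-.02)"
```

```text
time_s: 11.6
position: [0.5791, -0.2919, 0.1747]
tool_rot: [[-0.896, -0.141, 0.42], [-0.128, 0.99, 0.06], [-0.424, 0.0, -0.906]]
ft_force: [0.7, 1.3, -3.8]
grip_width: 0.0248
gripper_force: 109.5
t 11.65 brown px by 20-row band from v=0: [0, 0, 377, 1526, 1798, 487, 0, 0, 0, 0, 0, 0, 0]
circles [[288, 86, 23], [348, 84, 24]]
cell 1 [(3469, [0.516, -0.119, 0.025])]
cell 0 [(3652, [0.524, -0.199, 0.026])]
cell -1 [(284, [0.533, -0.314, 0.021]), (108, [0.53, -0.288, 0.019])]
25 [-0.0053, 0.0021, 0.0056] [-0.0006, 0.0001, -0.0013]
30 [0.0092, 0.002, -0.011] [-0.0006, -0.0277, -0.0012]
10 [-0.0393, 0.0023, 0.0623] [-0.0004, 0.0834, -0.0013]
0 [-0.0533, 0.0025, 0.1041] [-0.0003, 0.139, -0.0014]
```

```bash
python3 -m handwheel '[[[0,0.002,0],[0,0,0]],[[0,0.002,0],[0,0,0]],[[0,0.002,0],[0,0,0]],[[0,0.002,0],[0,0,0]],[[0,0.002,0],[0,0,0]]]'|head -1; python3 -c "
from h import *
look();lip_rows(-1,[25,30,10,0],ax=-.02)"
```

```text
time_s: 12.15
t 12.2 brown px by 20-row band from v=0: [0, 0, 793, 1854, 1514, 52, 0, 0, 0, 0, 0, 0, 0]
circles [[285, 76, 25], [347, 75, 25]]
cell 1 [(3511, [0.516, -0.119, 0.025])]
cell 0 [(3708, [0.524, -0.199, 0.026])]
cell -1 [(152, [0.533, -0.313, 0.019]), (65, [0.532, -0.289, 0.019])]
25 [-0.0035, -0.0009, 0.0039] [-0.0003, 0.0003, -0.0006]
30 [0.011, -0.0009, -0.0128] [-0.0003, -0.0274, -0.0006]
10 [-0.0375, -0.0007, 0.0605] [-0.0002, 0.0837, -0.0007]
0 [-0.0514, -0.0007, 0.1024] [-0.0001, 0.1392, -0.0007]
```

```bash
python3 -m handwheel '[[[0.005,0,-0.005],[0,-0.0137,0]],[[0.011,0,-0.0128],[0,-0.0274,0]],[[0.011,0,-0.0128],[0,-0.0274,0]],[[0.011,0,-0.0128],[0,-0.0274,0]],[[0.011,0,-0.0128],[0,-0.0274,0]],[[0.011,0,-0.0128],[0,-0.0274,0]],[[0.011,0,-0.0128],[0,-0.0274,0]]]'|head -1; python3 -c "
from h import *
look();lip_rows(-1,[25,10,0],ax=-.02)"
```

```text
time_s: 12.9
t 12.95 brown px by 20-row band from v=0: [1653, 525, 1207, 316, 0, 0, 0, 0, 0, 0, 0, 0, 0]
circles [[291, 56, 19], [341, 57, 17]]
cell 1 [(3437, [0.517, -0.12, 0.025])]
cell 0 [(3902, [0.524, -0.199, 0.026])]
cell -1 [(925, [0.513, -0.318, 0.03]), (1198, [0.511, -0.285, 0.029]), (888, [0.537, -0.315, 0.024]), (769, [0.534, -0.284, 0.024])]
25 [-0.0128, -0.0009, 0.018] [-0.0003, 0.0278, -0.0006]
10 [-0.0418, -0.0008, 0.0773] [-0.0003, 0.1111, -0.0006]
0 [-0.0521, -0.0007, 0.1202] [-0.0002, 0.1666, -0.0007]
```

All eight are out (2/2/4). Now I'll level, lift and carry the shaker to the mat.

```bash
python3 -c "
from h import *
p,T=tcp_for_lip(np.r_[TC-EY*.0917-EX*.02,.11],8.4,0);print(p,row(p,T))"
```

```text
[ 0.6255 -0.2822  0.1883] ([-0.1021, 0.0033, 0.0348], [-0.0002, 0.1666, -0.0007])
```

```bash
python3 -m handwheel '[[[-0.025,0,-0.04],[0,0,0]],[[-0.05,0,-0.05],[0,0.0477,0]],[[-0.08,0,-0.03],[0,0.09,0]],[[-0.1,0,0.01],[0,0.13,0]],[[-0.102,0.003,0.0348],[0,0.1666,0]],[[-0.102,0.003,0.0348],[0,0.1666,0]],[[-0.102,0.003,0.0348],[0,0.1666,0]]]'; python3 -c "
from h import *
look();print(row([.551,.3235,.188],sh(12)*FL),row([.551,.3235,.0948],sh(12)*FL))"
```

```text
time_s: 13.65
position: [0.6257, -0.2821, 0.1875]
tool_rot: [[-0.99, -0.145, 0.001], [-0.145, 0.99, 0.001], [-0.001, 0.001, -1.0]]
ft_force: [-0.4, 0.4, -2.8]
grip_width: 0.025
gripper_force: 109.4
t 13.7 brown px by 20-row band from v=0: [10, 555, 1208, 318, 0, 0, 0, 0, 0, 0, 0, 0, 0]
circles [[292, 44, 15]]
cell 1 [(2615, [0.518, -0.115, 0.026])]
cell 0 [(1192, [0.522, -0.212, 0.027]), (1191, [0.532, -0.183, 0.027])]
cell -1 [(1142, [0.508, -0.319, 0.028]), (921, [0.505, -0.286, 0.027])]
([-0.0271, 1.2209, 0.001], [0.0, 0.0006, -0.0208]) ([-0.0268, 1.2209, 0.1874], [0.0, 0.0006, -0.0208])
```

```bash
python3 -c "
from h import *
c=load('last');P=cloud(c)
for v in(30,36,42,48,54,60,66,72,80): print(v,[(round(P[v,u,2],3)) for u in(272,282,291,300,316,330,341,350,365)],c['im'][v,291])
"
```

```text
30 [np.float64(0.006), np.float64(0.021), np.float64(0.028), np.float64(0.025), np.float64(0.008), np.float64(0.006), np.float64(0.017), np.float64(0.006), np.float64(0.007)] [177 130  90]
36 [np.float64(0.006), np.float64(0.025), np.float64(0.029), np.float64(0.028), np.float64(0.005), np.float64(0.023), np.float64(0.026), np.float64(0.006), np.float64(0.007)] [178 131  91]
42 [np.float64(0.006), np.float64(0.026), np.float64(0.029), np.float64(0.026), np.float64(0.008), np.float64(0.026), np.float64(0.027), np.float64(0.026), np.float64(0.006)] [165 120  85]
48 [np.float64(0.007), np.float64(0.024), np.float64(0.032), np.float64(0.027), np.float64(0.005), np.float64(0.026), np.float64(0.029), np.float64(0.025), np.float64(0.006)] [104  69  55]
54 [np.float64(0.005), np.float64(0.031), np.float64(0.033), np.float64(0.03), np.float64(0.006), np.float64(0.026), np.float64(0.028), np.float64(0.023), np.float64(0.006)] [110  72  53]
60 [np.float64(0.005), np.float64(0.029), np.float64(0.032), np.float64(0.031), np.float64(0.007), np.float64(0.031), np.float64(0.032), np.float64(0.027), np.float64(0.006)] [91 60 41]
66 [np.float64(0.11), np.float64(0.111), np.float64(0.11), np.float64(0.11), np.float64(0.111), np.float64(0.109), np.float64(0.109), np.float64(0.11), np.float64(0.11)] [206 206 210]
72 [np.float64(0.11), np.float64(0.109), np.float64(0.109), np.float64(0.111), np.float64(0.111), np.float64(0.109), np.float64(0.109), np.float64(0.109), np.float64(0.109)] [201 202 205]
80 [np.float64(0.109), np.float64(0.108), np.float64(0.109), np.float64(0.109), np.float64(0.108), np.float64(0.109), np.float64(0.108), np.float64(0.109), np.float64(0.108)] [201 200 204]
```

The depth says those two are in the tray (z≈0.03) and the spout is empty. Now the carry.

```bash
python3 -m handwheel '[[[0,0.04,0],[0,0,0]],[[0,0.11,0],[0,0,0]],[[0,0.2,0],[0,0,0]],[[0,0.29,0],[0,0,0]],[[0,0.38,0],[0,0,0]],[[0,0.47,0],[0,0,0]],[[0,0.56,0],[0,0,0]],[[0,0.65,0],[0,0,0]],[[0,0.74,0],[0,0,0]],[[0,0.83,0],[0,0,0]]]' |head -2; python3 -m handwheel '[[[-0.005,0.09,0],[0,0,0]],[[-0.01,0.18,0],[0,0,-0.01]],[[-0.02,0.27,0],[0,0,-0.02]],[[-0.025,0.34,0],[0,0,-0.0208]],[[-0.027,0.38,0],[0,0,-0.0208]],[[-0.027,0.391,0],[0,0,-0.0208]],[[-0.027,0.391,0],[0,0,-0.0208]],[[-0.027,0.391,0],[0,0,-0.0208]]]';python3 -c "
from h import *
from rig import *
c=dict(zip(('im','d'),get_image('wrist')),**camera_params('wrist'));np.savez('w9.npz',**c)
print(row([.551,.3235,.105],sh(12)*FL),row([.551,.3235,.0948],sh(12)*FL))
s=dict(zip(('im','d'),get_image('side')),**camera_params('side'));np.savez('side9.npz',**s)
w=c['im'][:400,100:640]
cv2.imwrite('pics/end.png',np.hstack([cv2.resize(w,(400,296)),cv2.resize(s['im'][170:290,300:450],(370,296))])[:,:,::-1])
P=cloud(c)
for v in (90,130,170,210): print([(u,round(P[v,u,2],3)) for u in range(140,260,8)])"
```

```text
time_s: 14.7
position: [0.5649, 0.129, 0.1897]
time_s: 15.5
position: [0.5513, 0.3222, 0.1888]
tool_rot: [[-0.978, -0.206, 0.001], [-0.206, 0.978, 0.0], [-0.001, 0.0, -1.0]]
ft_force: [0.9, 0.0, -1.5]
grip_width: 0.0247
gripper_force: 109.4
([0.0004, 0.0029, 0.1675], [-0.0, 0.0003, -0.0006]) ([0.0004, 0.0029, 0.1879], [-0.0, 0.0003, -0.0006])
[(140, np.float64(0.001)), (148, np.float64(0.0)), (156, np.float64(0.002)), (164, np.float64(0.001)), (172, np.float64(0.001)), (180, np.float64(0.0)), (188, np.float64(0.001)), (196, np.float64(0.001)), (204, np.float64(0.001)), (212, np.float64(0.002)), (220, np.float64(0.001)), (228, np.float64(0.002)), (236, np.float64(0.002)), (244, np.float64(0.001)), (252, np.float64(0.139))]
[(140, np.float64(0.001)), (148, np.float64(0.002)), (156, np.float64(-0.001)), (164, np.float64(0.002)), (172, np.float64(0.0)), (180, np.float64(0.001)), (188, np.float64(0.0)), (196, np.float64(0.001)), (204, np.float64(0.002)), (212, np.float64(0.001)), (220, np.float64(0.001)), (228, np.float64(0.002)), (236, np.float64(0.0)), (244, np.float64(0.007)), (252, np.float64(0.142))]
[(140, np.float64(0.0)), (148, np.float64(0.001)), (156, np.float64(0.001)), (164, np.float64(0.001)), (172, np.float64(0.001)), (180, np.float64(0.001)), (188, np.float64(0.001)), (196, np.float64(0.0)), (204, np.float64(0.001)), (212, np.float64(0.002)), (220, np.float64(0.0)), (228, np.float64(0.001)), (236, np.float64(0.001)), (244, np.float64(0.006)), (252, np.float64(0.148))]
[(140, np.float64(0.001)), (148, np.float64(0.003)), (156, np.float64(0.0)), (164, np.float64(-0.0)), (172, np.float64(0.001)), (180, np.float64(0.0)), (188, np.float64(0.001)), (196, np.float64(0.001)), (204, np.float64(0.001)), (212, np.float64(0.001)), (220, np.float64(0.001)), (228, np.float64(0.002)), (236, np.float64(0.0)), (244, np.float64(0.006)), (252, np.float64(0.149))]
```

View pics/end.png

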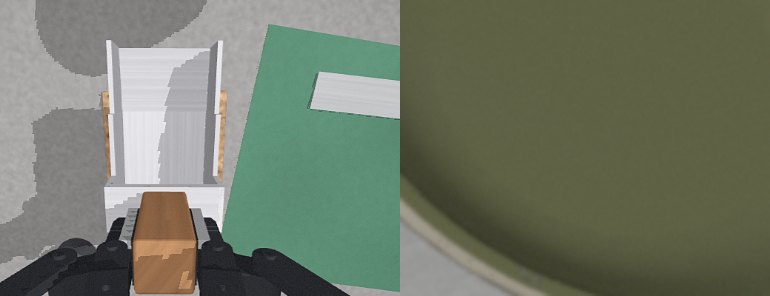

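The shaker is empty and aligned, with the mat edges symmetric around it (left 102/105, right 223/227 in the crop). I'll lower it and count the tray from the scene camera.

```bash
python3 -m handwheel '[[[0,0.003,0.04],[0,0,0]],[[0,0.003,0.08],[0,0,0]],[[0,0.003,0.12],[0,0,0]],[[0,0.003,0.15],[0,0,0]],[[0,0.003,0.167],[0,0,0]],[[0,0.003,0.175],[0,0,0]],[[0,0.003,0.18],[0,0,0]],[[0,0.003,0.184],[0,0,0]],[[0,0.003,0.184],[0,0,0]]]';python3 -c "
from h import *
from rig import *
c=dict(zip(('im','d'),get_image('scene')),**camera_params('scene'));np.savez('scene9.npz',**c);P=cloud(c);im=c['im']
hsv=cv2.cvtColor(im,cv2.COLOR_RGB2HSV);q=(P[...,:2]-TC)@np.c_[EX,EY]
k=(abs(q[...,0])<.08)&(abs(q[...,1])<.15)&(P[...,2]>.006)&(hsv[...,0]<14)&(hsv[...,1]>120)&(hsv[...,2]<150)
N,l,st,ce=cv2.connectedComponentsWithStats(k.astype(np.uint8))
for j in range(1,N):
    if st[j,4]>20:print(st[j],q[l==j].mean(0),P[l==j][:,2].max())
print(row([.551,.3235,.0948],sh(12)*FL))"
```

```text
time_s: 16.5
position: [0.5509, 0.3251, 0.0966]
tool_rot: [[-0.978, -0.208, 0.001], [-0.208, 0.978, 0.0], [-0.001, 0.0, -1.0]]
ft_force: [0.2, -0.4, -2.2]
grip_width: 0.0249
gripper_force: 109.5
[158 249  18  29 302] [-0.0116 -0.0782] 0.033556978140035165
[140 250  18  28 308] [-0.0148 -0.1113] 0.033955923604779635
[200 255  29  20 309] [0.0005 0.011 ] 0.033445345771801104
[245 255  14  16 147] [0.0051 0.078 ] 0.03347015007988625
[261 254  13  15 148] [0.0051 0.1068] 0.03411959928345686
([0.0006, -0.0033, 0.0038], [0.0, 0.0003, -0.0])
```

The tray reads right 4, middle 2, left 2, which makes all eight. Settling onto the mat.

```bash
for i in 1; do python3 -m handwheel '[[[0,-0.002,0.002],[0,0,0]],[[0,-0.002,0.003],[0,0,0]],[[0,-0.002,0.0035],[0,0,0]],[[0,-0.002,0.0035],[0,0,0]]]'; done
```

```text
time_s: 16.95
position: [0.5511, 0.3241, 0.0948]
tool_rot: [[-0.978, -0.208, 0.001], [-0.208, 0.978, -0.0], [-0.001, -0.0, -1.0]]
ft_force: [-0.8, -0.6, -0.1]
grip_width: 0.025
gripper_force: 109.5
```

```bash
python3 -m handwheel '[[[0,0,0.0008],[0,0,0]],[[0,0,0.0012],[0,0,0]],[[0,0,0.0012],[0,0,0]]]' | sed -n '2p;4p'; python3 -m handwheel '[[[0,0,0],[0,0,0]],[[0,0,0],[0,0,0]],[[0,0,0],[0,0,0]],[[0,0,0],[0,0,0]],[[0,0,0],[0,0,0]],[[0,0,0],[0,0,0]],[[0,0,0],[0,0,0]],[[0,0,0],[0,0,0]]]' 1; python3 -m handwheel '[[[0,0,-0.02],[0,0,0]],[[0,0,-0.05],[0,0,0]],[[0,0,-0.1],[0,0,0]],[[0,0,-0.16],[0,0,0]],[[0,0,-0.22],[0,0,0]],[[0,0,-0.28],[0,0,0]],[[0,0,-0.28],[0,0,0]],[[0,0,-0.28],[0,0,0]]]';python3 -c "
from h import *
from rig import *
c=dict(zip(('im','d'),get_image('wrist')),**camera_params('wrist'));P=cloud(c)
m=(P[...,2]>.125)&(P[...,2]<.145)&(np.hypot(P[...,0]-.551,P[...,1]-.3235)<.05)
print('grip top',cv2.minAreaRect(P[m][:,:2].astype(np.float32)),P[m][:,2].mean(),m.sum())
print(observe()['time_s'])
m=(P[...,2]>.045)&(P[...,2]<.06)&(np.hypot(P[...,0]-.54,P[...,1]-.3235)<.14)
print('walls',cv2.minAreaRect(P[m][:,:2].astype(np.float32)))"
```

```text
position: [0.5511, 0.3241, 0.0948]
ft_force: [-2.2, -1.5, 5.4]
time_s: 18.05
position: [0.551, 0.3242, 0.0939]
tool_rot: [[-0.978, -0.208, 0.0], [-0.208, 0.978, 0.0], [-0.0, -0.0, -1.0]]
ft_force: [-0.3, 0.1, 0.4]
grip_width: 0.0855
gripper_force: 0.0
time_s: 18.85
position: [0.5509, 0.3242, 0.2347]
tool_rot: [[-0.978, -0.208, 0.002], [-0.208, 0.978, 0.0], [-0.002, 0.0, -1.0]]
ft_force: [0.0, -0.4, -0.2]
grip_width: 0.085
gripper_force: 0.0
grip top ((0.5516057014465332, 0.3250889480113983), (0.025623438879847527, 0.02547076717019081), 12.33867073059082) 0.13646599294340644 1576
18.9
walls ((0.5306009650230408, 0.3206997811794281), (0.1567322462797165, 0.07220295071601868), 11.815319061279297)
```

The shaker stands upright: the grip top is at z 0.1365, centred on the mat within about 2 mm. Handing in.

```bash
python3 -c "
from rig import *
print(close_job())"
```

```text
the job is handed in; nothing more can be done
None
```

All eight acorns are in the tray (left 2, middle 2, right 4), and the empty shaker stands upright on the middle of the mat, released; the job was handed in at about 19 s.

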